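Hang the swab bin on the louvered panel

ROBOT

A 7-joint arm with a two-finger parallel gripper is mounted at the origin on the work surface. World frame = base frame: x ahead of the robot, y to its left, z up, the work surface at z = 0. Lengths are in mm, angles in degrees, forces in N, time in s.
With the tool pointing down it reaches from about 425 to 950 mm from the base axis. Payload 16.7 kg.
Tool frame: the origin (TCP) lies midway between the tips of the shut fingers; the grasp point (between the pads) lies 19 mm behind it; z points along the fingers, y is the line along which they close (so a half turn about z gives the same grasp; the last joint's range is limited). The gripper opens to 94 mm and grips with 3 to 60 N. Pads are 16 mm wide; open, the fingers measure 119 mm over their backs; the gripper's body (75 mm by 177 mm) begins 78 mm behind the grasp point.
Start: joints at [-79.383, 24.414, 4.234, 92.017, -1.954, 63.644, -3.845], TCP at [221.794, 637.481, 205.467] pointing down, gripper open.
Joint ranges: [-163.25, 163.25], [-28.42, 122.38], [-70.27, 78.77], [12.13, 141.07], [-58.53, 238.53], [9.26, 117.41], [-156.51, 156.51]. Speed limits (degrees/s): [108.29, 108.29, 136.94, 136.94, 172.46, 172.46, 172.46].

INTERFACE

Orientations are given as [roll, pitch, yaw] about the fixed x, y, z axes, in that order (R = Rz(yaw) Ry(pitch) Rx(roll)).
In Python, from bench import readout, eyes, env gives the robot as it stands.
- The arm moves only by the tool arm_command, never from a script. Its argument "plan" is one flat list of numbers, 6 for each row, row after row: the shift along the world's x, y, z in m, then the turn, a rotation vector about the world's x, y, z in rad. In form: [dx, dy, dz, wx, wy, wz, dx, dy, dz, wx, wy, wz, ...]. A call has exactly 8 rows; each row shifts and turns the commanded pose from where the row before left it; what a row does not reach is not made up. A row lasts 1/8 s, in which the tool goes at most 62.5 mm and 10.7 degrees, less where a joint would pass 70% of its speed; a pose out of reach is approached as far as the arm can. A call is refused whole if a number of a shift passes 0.0625 or a number of a turn 0.188, either way. A call with a gripper value outside its range is refused whole. "grip" is the opening, from 0 (shut) to 1 (fully open), set as the call begins (left out, the last holds). The fingers move at their own pace and stop on an object; "grip_force" is the grip in N (left out, the last holds). Time passes only in rows, so rows that do not move let the fingers close, or fill a call up. It gives the time, the measured TCP pose, the force, the opening and the grip force at its end, in the units of the state.
- readout.get_state(): the state, without advancing time (a new reading comes with each control period).
- eyes.read_camera(name): name is "side" or "top" or "wrist"; returns a dict with "frame" (420x560x3 uint8, red, green, blue), "range_z" (420x560 float32, mm along the optical axis (not along the pixel's ray), 0 where there is no reading), "mtx" (3x3 intrinsics, pixels), "camera_from_world" (4x4, takes a point from world to camera coordinates). Camera axes: x right, y down, z forward; pixel columns grow to the right and rows downward; lengths in mm; the calibration is good to about 2 mm. A picture is of the moment at which its call begins.
- env.sign_off(): hands the job in; it is judged then, once.
The state is a dict: "time_s": time; "q": joint angles; "joint_vel": joint speeds; "tau": joint torques, N m; "tcp_pos": TCP position; "eef_rot": TCP orientation; "force": force on the tool from outside, world axes, zero at the start; "wrist_torque": the same for the moment, N m; "finger_gap": finger opening in mm; "grip_force": force on a finger pad.
Only numpy, scipy, OpenCV 4.12 (cv2) and the standard library are available. Lean on these libraries where they do the work, as an engineer would, in place of code of your own. Each camera call takes 0.05 s, during which the arm holds its last target. There are 200 camera calls.

TASK

Hang the yellow swab bin on the upper rail of the louvered panel: lift it over the rail on the free stretch beside the red stop, let it down gently until its lip has caught behind the rail and the rail bears it, then slide it along the rail under the stop's keeper tab until it is right up against the stop. Handle it gently and keep it upright: do not ram the panel or drop the bin onto it, do not shove the stop along, and leave the spray bottle, the swab jar and the kit box where they are. Let go of the bin, so that it hangs by itself.

Things in the scene. Friction and masses are not known exactly. Their poses are not given: they have to be found in the camera images.
- bin_center (a point): Centre, 48 mm above the underside, of the loose open yellow bin (0.2-0.4 kg), standing on the table: 110 mm deep (its x, lip not counted), 58 wide (y), 96 high (z, up); walls 3 mm, front wall (-x side) only 45 high, paper packs inside. Its back (+x) goes to the panel. Grip it across the 58 mm, fingers outside the side walls, midway along its depth, about 20 mm above this point.
- bin_lip (a point): Middle of the lower edge of the bin's down-turned lip, 65 mm behind (+x) and 24 mm above bin_center; bin's axes. Lip 4 mm thick, 58 wide, hung from a 4 mm flange level with the bin's rim. Between back wall and lip is a slot 8 mm wide, open below, 55 to 63 mm behind bin_center; its roof is 44 mm above bin_center.
- panel: Fixed upright grey louvered panel, 360 mm long (its y), 200 high (z, up). Origin: on the table, middle of the front face; the face is its plane x = 0 and looks to -x, where the bin hangs. A small blue bin is fixed on the lower louver beyond the stop (y -169 to -117, reaching x = -94, top at 129 mm). The bin should press on panel, rail or stop only lightly: 5 N is plenty, 15 N is too much.
- rail_nominal (a point): Nominal middle of the upper rail's top edge (190 mm up; panel's axes). The rail, a rigid steel tongue pointing up, runs 170 mm either way along y, 4 mm thick (centred on this point in x), 14 mm gap to the face behind it, 23 deep. Its clamp height is NOT measured: the real edge lies up to 9 mm above or below this point; feel for it. If the lip lands on the tongue, contact comes 20 mm too high.
- buffer_mid (a point): Front middle of the black rubber buffer bar, 14 mm thick, on the lower louver: 114 mm up, 20 mm off the panel's face (2 mm proud of the upper rail's front), panel y -112 to 170 mm. Sprung: it gives about 1 mm per 1.5 N towards the face. The hung bin's foot leans on it; let go, the bin tilts by up to about 4 degrees.
- stop_face (a point): Point on the red stop's face, which looks to the panel's +y (panel's axes); 181 mm up, in line with the rail. The face spans panel x -42 to -2 mm and 150 to 212 mm up. The stop is clamped to the panel by friction: a push over about 12 N along y shifts it. The bin's side (29 mm from its centre) ends against this face.
- keeper_tip (a point): Middle of the free end of the stop's keeper tab, underside, 207 mm up: the red tab, 5 mm thick, juts 22 mm from the stop's face to the panel's +y, over panel x -26 to -2 mm. The bin cannot be let down onto the rail beneath the tab, but once hung its flange (top at most 203 mm up) passes under it.
- spray: Spray bottle, white with red band, 76 mm diameter, 207 mm high; loose bystander, origin under its centre.
- swab_jar: Yellow jar of blue swabs, 64 mm diameter, 148 mm high; loose bystander, origin under its centre.
- kit_box: White and magenta kit box, 75 x 160 x 55 mm (x, y, z); loose bystander, origin under its centre.
Things that resemble listed ones, but are neither listed nor needed, are in the scene too. What is shaped like the part that bears bin_center but green is not meant.

How it is judged:
By the outcome, as a careful person would: the job done as asked, in the order asked, and still so for the second after the job is handed in, with the robot touching nothing.
It also fails if it takes over 48 s, if anything falls off the work surface, if the arm or the gripper's body presses on something with over 40 N, if the wrist force passes 120 N, or if a joint passes its speed limit or range.

## Working session

There is one attempt and no reset: what is moved stays moved. The work goes in short steps, Python scripts to look and compute and a tool call to move; the robot and the scene stay as the last step left them, time stands still between calls to the robot, and variables do not carry over. Pictures are saved under pics/ and viewed, at most 10 in all, crops included, and the job is handed in when it is done.

Besides the shell and the picture viewer there is one more tool, called after ">>>" by a JSON object that holds its "name" and its "arguments". arm_command: Moves the arm, as the interface text tells. Its arguments: {"type":"object","properties":{"plan":{"type":"array","items":{"type":"number"}},"grip":{"type":"number"},"grip_force":{"type":"number"}},"required":["plan"]}

```bash
mkdir -p pics; cat > h.py <<'E'
import numpy as np, cv2
from bench import readout, eyes, env
def cam(n):
    c=eyes.read_camera(n); K=c["mtx"]; T=c["camera_from_world"]; z=c["range_z"]
    v,u=np.mgrid[:420,:560]
    P=np.stack([(u-K[0,2])/K[0,0]*z,(v-K[1,2])/K[1,1]*z,z],-1)
    W=(P-T[:3,3])@T[:3,:3]; W[z==0]=np.nan
    return c["frame"],W,K,T
def save(n,f,s=1): cv2.imwrite("pics/"+n,cv2.resize(f[...,::-1],None,fx=s,fy=s))
E
python3 - <<'E'
from h import *
a=cam("top");b=cam("side")
np.savez("tv.npz",f=a[0],W=a[1]);np.savez("sv.npz",f=b[0],W=b[1])
save("top.png",a[0],1.4);save("side.png",b[0],1.4)
print(np.linalg.inv(a[3])[:3,3],np.linalg.inv(b[3])[:3,3])
print(readout.get_state())
E
```

```text
[ 419.02748905  -94.683598   1401.0129478 ] [501.89025432 608.53628398 816.29317827]
{'time_s': 0.1, 'q': array([-79.38444914,  24.44537643,   4.23336724,  92.04764493,
        -1.95430128,  63.64368714,  -3.84362788]), 'joint_vel': array([ 0.01507418, -0.08650495,  0.12996406, -0.06584347,  0.06634664,
       -0.17359658,  0.0631863 ]), 'tau': array([ 8.22186907e-03, -9.37476397e+01,  3.67659219e+00, -4.55054033e+01,
       -4.86886909e-02,  1.67407334e-02,  5.38249117e-05]), 'tcp_pos': array([221.69200213, 637.14433028, 204.86183579]), 'eef_rot': array([-1.79935678e+02,  4.76905053e-03,  1.60815894e+02]), 'force': array([-0.36210963,  0.36432277,  0.56019368]), 'wrist_torque': array([ 0.00873304, -0.02260134,  0.04922273]), 'grip_force': 0.0, 'finger_gap': 93.92511699853242}
```

View pics/top.png

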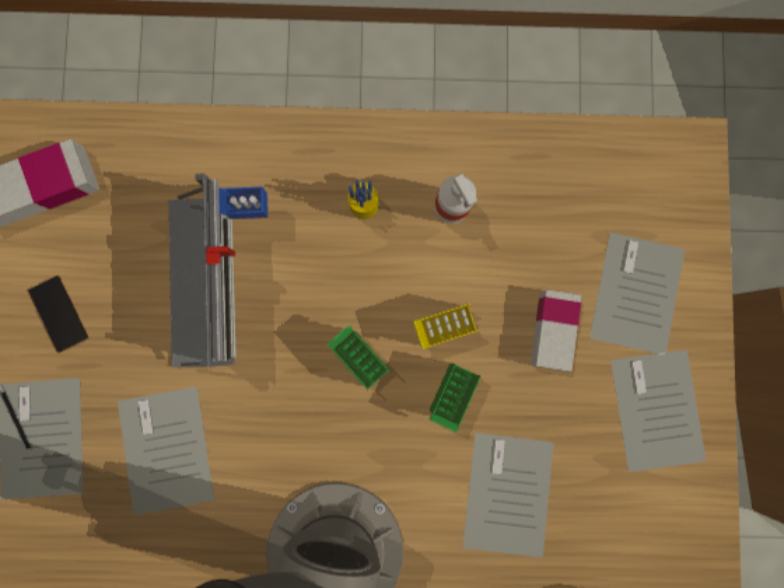

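View pics/side.png

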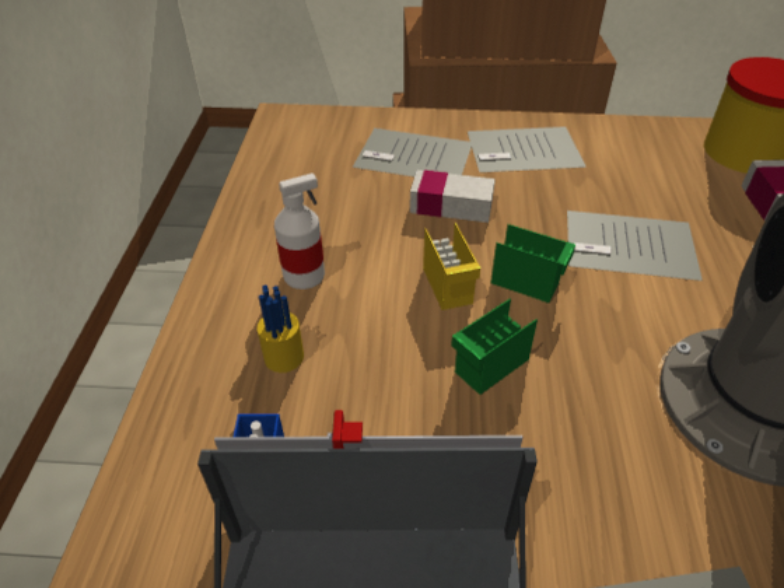

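The side view shows one yellow bin (about 450,265; top view 446,326), with its lip end towards the panel. The two green bins (top view 358,357 and 455,397) and the yellow jar (363,198) are not meant. Panel is at top (170-235, 180-365), with the red stop at (218,255). Next I measure these and confirm the bin in a crop.

```bash
python3 - <<'E'
from h import *
d=np.load("tv.npz");f=d["f"].astype(int);W=d["W"]
save("crop.png",d["f"][110:300,110:360],3.0)
hsv=cv2.cvtColor(d["f"],cv2.COLOR_RGB2HSV);H,S,V=[hsv[...,i].astype(int) for i in range(3)]
v,u=np.mgrid[:420,:560]
yel=(H>20)&(H<35)&(S>150)&(u>285)&(u<350)&(v>200)&(v<260)
P=W[yel&(W[...,2]>85)]; print("bin rim n",len(P),P.min(0),P.max(0),np.median(P,0))
r=cv2.minAreaRect(P[:,:2].astype(np.float32)); print("rim rect",r); print(cv2.boxPoints(r))
red=((H<6)|(H>174))&(S>150)&(u>140)&(u<175)&(v>165)&(v<195)
R=W[red];print("red",len(R),np.percentile(R,[2,50,98],axis=0))
R=R[R[:,2]>195];print(cv2.boxPoints(cv2.minAreaRect(R[:,:2].astype(np.float32))))
# panel
m=(u>115)&(u<170)&(v>125)&(v<265)&(W[...,2]>140)
for row in (215,225,235,245):
  print(row,[(c,*W[row,c].round(0)) for c in range(140,170)])
for n,reg in (("jar",(255,165,245,125)),):pass
E
```

```text
bin rim n 192 [ 421.3499158  -283.2933467    86.68430602] [ 513.12801848 -153.76725041  105.07117325] [ 454.5848996  -173.8189525    98.09557909]
rim rect ((467.7396545410156, -217.86317443847656), (57.57481384277344, 121.271240234375), 18.970062255859375)
[[ 420.8047  -169.87881]
 [ 460.2268  -284.56363]
 [ 514.6746  -265.84753]
 [ 475.2525  -151.16272]]
red 185 [[569.29801978 195.959645   164.00126429]
 [590.48847432 217.64914904 212.56137364]
 [603.91292597 237.55698157 218.36133054]]
[[567.6168  236.4918 ]
 [572.42676 192.9716 ]
 [604.9984  196.57146]
 [600.1885  240.09166]]
215 [(140, np.float64(513.0), np.float64(308.0), np.float64(8.0)), (141, np.float64(513.0), np.float64(305.0), np.float64(9.0)), (142, np.float64(513.0), np.float64(302.0), np.float64(10.0)), (143, np.float64(513.0), np.float64(298.0), np.float64(14.0)), (144, np.float64(513.0), np.float64(295.0), np.float64(13.0)), (145, np.float64(513.0), np.float64(293.0), np.float64(11.0)), (146, np.float64(513.0), np.float64(289.0), np.float64(15.0)), (147, np.float64(500.0), np.float64(233.0), np.float64(207.0)), (148, 
[... 6421 characters left out ...]
)), (159, np.float64(425.0), np.float64(226.0), np.float64(98.0)), (160, np.float64(425.0), np.float64(215.0), np.float64(130.0)), (161, np.float64(425.0), np.float64(213.0), np.float64(128.0)), (162, np.float64(425.0), np.float64(212.0), np.float64(122.0)), (163, np.float64(425.0), np.float64(209.0), np.float64(125.0)), (164, np.float64(425.0), np.float64(207.0), np.float64(118.0)), (165, np.float64(425.0), np.float64(215.0), np.float64(73.0)), (166, np.float64(425.0), np.float64(218.0), np.float64(48.0)), (167, np.float64(425.0), np.float64(215.0), np.float64(51.0)), (168, np.float64(426.0), np.float64(224.0), np.float64(-3.0)), (169, np.float64(426.0), np.float64(220.0), np.float64(2.0))]
```

View pics/crop.png

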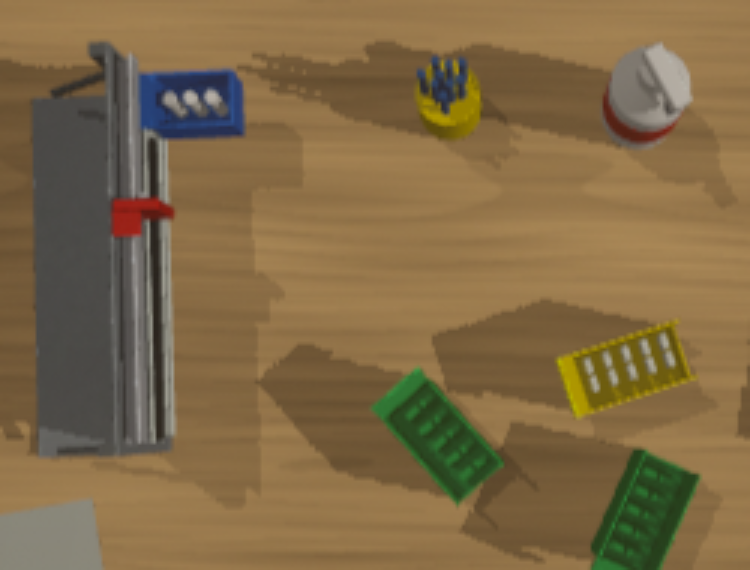

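The crop confirms it: crop (625,370) is the yellow open bin with white packs. Its flange end points left, towards the panel. The rim measures 58 x 121, which matches 58 x (110+12). Centre is about (470,-224), yaw about 109.

>>> {"name": "arm_command", "arguments": {"plan": [0.031,-0.048,0.02,0,0,-0.057,0.031,-0.048,0.02,0,0,-0.057,0.031,-0.048,0.02,0,0,-0.057,0.031,-0.048,0.02,0,0,-0.057,0.031,-0.048,0.02,0,0,-0.057,0.031,-0.048,0.02,0,0,-0.057,0.031,-0.048,0.02,0,0,-0.057,0.031,-0.048,0.02,0,0,-0.057], "grip": 1}}

```text
time_s: 1.1
tcp_pos: [470.4, 251.6, 366.1]
eef_rot: [180.0, -0.0, 134.6]
force: [0.7, 0.8, 1.0]
finger_gap: 94.2
grip_force: 0.0
```

```bash
python3 - <<'E'
from h import *
d=np.load("tv.npz");W=d["W"]
v,u=np.mgrid[:420,:560]
from scipy.stats import linregress
# edges: panel top plate z>190 and u<=150 ; rail z>170 u 154..158
for n,m in (("top",(u>140)&(u<152)&(W[...,2]>190)&(v>195)&(v<258)),("rail",(u>=153)&(u<160)&(W[...,2]>183)&(v>195)&(v<258)&(W[...,1]<217))):
  P=W[m];r=linregress(P[:,0],P[:,1]);print(n,len(P),np.degrees(np.arctan(r.slope)),r.slope*450+r.intercept,np.std(P[:,1]-r.slope*P[:,0]-r.intercept),np.median(P,0))
# side view: back face plane of panel + top edge
d=np.load("sv.npz");W=d["W"]
m=(u>180)&(u<350)&(v>325)&(v<370)&(W[...,2]>60)
P=W[m];Q=P[np.isfinite(P).all(1)]
c=np.median(Q,0);A=np.c_[Q[:,0],Q[:,2],np.ones(len(Q))]
k=np.ones(len(Q),bool)
for _ in range(5):
  s=np.linalg.lstsq(A[k],Q[k,1],rcond=None)[0];k=abs(Q[:,1]-A@s)<6
print("backplane",s,np.degrees(np.arctan(s[0])),k.sum())
g=(W[...,2]>175)&(v>300)&(v<335)
P=W[g];print("top pts",np.percentile(P,[1,50,99],axis=0))
print(readout.get_state()["tcp_pos"],readout.get_state()["eef_rot"])
E
```

```text
top 169 3.979658618364323 229.02178461301028 1.3640802043166742 [469.96012922 230.35388872 200.74617852]
rail 154 3.557022165095288 211.06650339421444 1.2422227325505282 [457.551546   211.72744403 194.8669334 ]
backplane [7.07140716e-02 6.53202868e-04 2.00376633e+02] 4.044884699670555 6823
top pts [[385.85796232 210.36573486 175.59994488]
 [569.6849502  232.52647141 192.25446717]
 [734.49953582 262.47247309 213.87545675]]
[470.38292942 251.63287542 366.09842514] [ 1.79999540e+02 -1.41033254e-02  1.34582212e+02]
```

```bash
python3 - <<'E'
from h import *
a=cam("wrist");np.savez("w1.npz",f=a[0],W=a[1],K=a[2],T=a[3]);save("w1.png",a[0],1.4);print(np.linalg.inv(a[3]))
E
```

```text
[[ 7.11490911e-01  6.75939181e-01  1.92059642e-01  4.14026647e+02]
 [ 7.02693321e-01 -6.83749450e-01 -1.96745486e-01  3.09008019e+02]
 [-1.66730787e-03  2.74941652e-01 -9.61459468e-01  5.45414328e+02]
 [ 0.00000000e+00  0.00000000e+00  0.00000000e+00  1.00000000e+00]]
```

View pics/w1.png

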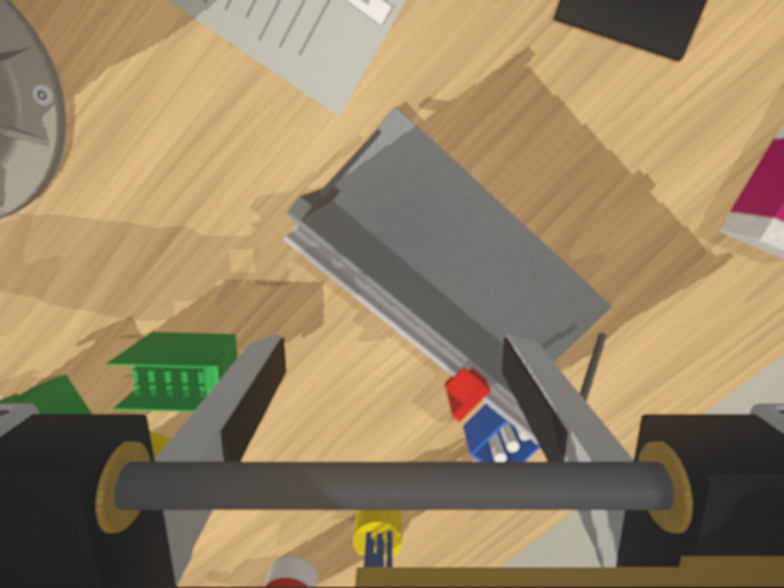

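The wrist view shows the panel running from the near end at (290,225) to the red stop at (466,393) and the blue bin at (495,440). Next I take the profile from its depth.

```bash
python3 - <<'E'
from h import *
d=np.load("w1.npz");f=d["f"];W=d["W"]
psi=np.radians(94.0);ex=np.array([np.cos(psi),np.sin(psi)]);ey=np.array([-np.sin(psi),np.cos(psi)])
hsv=cv2.cvtColor(f,cv2.COLOR_RGB2HSV);H,S=hsv[...,0],hsv[...,1]
for n,WW,ff in (("wrist",W,f),("top",np.load("tv.npz")["W"],np.load("tv.npz")["f"])):
  hsv=cv2.cvtColor(ff,cv2.COLOR_RGB2HSV);H,S=hsv[...,0],hsv[...,1]
  px=WW[...,:2]@ex;py=WW[...,:2]@ey;z=WW[...,2]
  g=(S<60)&(z>100)&(z<225)&(px>150)&(px<260)
  for lo in (-480,-440,-400):
    b=g&(py>lo)&(py<lo+40)
    print(n,lo,[(int(c),int(((b&(abs(px-c)<1)).sum())),*np.percentile(z[b&(abs(px-c)<1)],[10,50,90]).round(0)) for c in range(164,204,2) if (b&(abs(px-c)<1)).sum()>3])
  r=((H<6)|(H>174))&(S>150)&(z>150)&(z<225)&(px>150)&(px<260)
  print("red px/py/z pct",np.percentile(px[r],[1,10,50,90,99]).round(1),np.percentile(py[r],[1,10,50,90,99]).round(1),np.percentile(z[r],[1,10,50,90,99]).round(1))
  t=g&(z>170); print("panel py range",np.percentile(py[t],[0.5,99.5]))
E
```

```text
wrist -480 [(180, 46, np.float64(195.0), np.float64(196.0), np.float64(197.0)), (182, 61, np.float64(195.0), np.float64(196.0), np.float64(197.0)), (184, 226, np.float64(173.0), np.float64(183.0), np.float64(194.0)), (186, 55, np.float64(172.0), np.float64(173.0), np.float64(174.0)), (188, 54, np.float64(172.0), np.float64(173.0), np.float64(174.0)), (190, 54, np.float64(172.0), np.float64(173.0), np.float64(174.0)), (192, 4, np.float64(173.0), np.float64(173.0), np.float64(174.0)), (198, 47, np.float64(199.0), np.float64(200.0), np.float64(201.0)), (200, 82, np.float64(174.0), np.float64(200.0), np.float64(201.0)), (202, 497, np.float64(115.0), np.float64(160.0), np.float64(194.0))]
wrist -440 [(180, 38, np.float64(195.0), np.float64(196.0), np.float64(196.0)), (182, 74, np.float64(181.0), np.float64(196.0), np.float64(197.0)), (184, 186, np.float64(173.0), np.float64(182.0), np.float64(194.0)), (186, 50, np.float64(172.0), np.float64(173.0), np.float64(174.0)), (188, 50, np.float64(172.0), np.float64(173.0), np.float64(174.0)), (190, 50, np.float64(172.0), np.float64(173.0), np.flo
[... 1845 characters left out ...]
.float64(122.0), np.float64(172.0), np.float64(176.0)), (190, 13, np.float64(173.0), np.float64(176.0), np.float64(178.0)), (192, 6, np.float64(175.0), np.float64(178.0), np.float64(179.0)), (194, 13, np.float64(171.0), np.float64(174.0), np.float64(179.0)), (196, 66, np.float64(127.0), np.float64(183.0), np.float64(202.0)), (198, 17, np.float64(177.0), np.float64(203.0), np.float64(205.0)), (200, 5, np.float64(200.0), np.float64(201.0), np.float64(203.0))]
top -400 [(196, 9, np.float64(131.0), np.float64(165.0), np.float64(197.0))]
red px/py/z pct [153.8 155.9 176.1 191.4 196.5] [-619.9 -611.5 -603.7 -587.8 -583.3] [161.  182.4 212.6 216.2 219.6]
panel py range [-752.11448991 -398.63921614]
```

>>> {"name": "arm_command", "arguments": {"plan": [0,-0.0594,-0.014,0,0,-0.056,0,-0.0594,-0.014,0,0,-0.056,0,-0.0594,-0.014,0,0,-0.056,0,-0.0594,-0.014,0,0,-0.056,0,-0.0594,-0.014,0,0,-0.056,0,-0.0594,-0.014,0,0,-0.056,0,-0.0594,-0.014,0,0,-0.056,0,-0.0594,-0.014,0,0,-0.056]}}

```text
time_s: 2.15
tcp_pos: [469.5, -223.3, 253.2]
eef_rot: [179.9, -0.0, 109.0]
force: [2.4, 1.3, 0.6]
finger_gap: 94.1
grip_force: 0.0
```

```bash
python3 - <<'E'
from h import *
s=readout.get_state();print(s["tcp_pos"],s["eef_rot"])
a=cam("wrist");f,W=a[:2]
save("w2.png",f,1.2)
hsv=cv2.cvtColor(f,cv2.COLOR_RGB2HSV);H,S=hsv[...,0],hsv[...,1]
m=(H>20)&(H<35)&(S>150)&(W[...,2]>86)&(W[...,2]<106)&(abs(W[...,0]-470)<90)&(abs(W[...,1]+220)<90)
P=W[m];print(len(P),np.median(P,0))
r=cv2.minAreaRect(P[:,:2].astype(np.float32));print(r,cv2.boxPoints(r))
E
```

```text
[ 469.50410684 -223.33433573  253.22144242] [ 1.79947847e+02 -4.39339400e-03  1.08953274e+02]
1441 [ 452.96695556 -173.68241517   95.97203939]
((467.7053527832031, -217.1954345703125), (57.47864532470703, 121.4281005859375), 19.333587646484375) [[ 420.48627 -169.41989]
 [ 460.6872  -284.00027]
 [ 514.92444 -264.97098]
 [ 474.7235  -150.3906 ]]
```

View pics/w2.png

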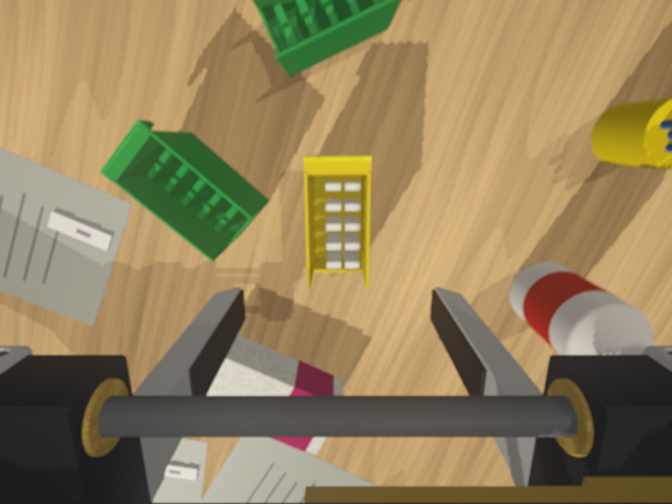

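The wrist view shows the bin at (337,215), aligned with the fingers; it measures the same as from above. The rail top is about 196 high. Descending now.

>>> {"name": "arm_command", "arguments": {"plan": [0,0,-0.03,0,0,0.002,0,0,-0.03,0,0,0.002,0,0,-0.03,0,0,0,0,0,-0.03,0,0,0,0,0,-0.03,0,0,0,0,0,-0.025,0,0,0,0,0,-0.02,0,0,0,0,0,-0.009,0,0,0]}}

```text
time_s: 3.2
tcp_pos: [469.2, -221.5, 48.5]
eef_rot: [-179.9, -0.0, 109.2]
force: [0.6, 0.5, 0.6]
finger_gap: 93.8
grip_force: 0.0
```

>>> {"name": "arm_command", "arguments": {"plan": [0,0,0,0,0,0,0,0,0,0,0,0,0,0,0,0,0,0,0,0,0,0,0,0,0,0,0,0,0,0,0,0,0,0,0,0,0,0,0,0,0,0,0,0,0,0,0,0], "grip": 0.4, "grip_force": 30}}

```text
time_s: 4.2
tcp_pos: [470.0, -221.7, 49.8]
eef_rot: [180.0, -0.0, 109.2]
force: [-1.5, 1.9, 7.2]
finger_gap: 57.6
grip_force: 30.0
```

>>> {"name": "arm_command", "arguments": {"plan": [0,0,0.01,0,0,0,0,0,0.035,0,0,0,0,0,0.045,0,0,0,0,0.01,0.045,0,0,0,0.006,0.034,0.035,0,0,0,0.008,0.042,0.01,0,0,0,0.008,0.042,0,0,0,-0.033,0.008,0.042,0,0,0,-0.033]}}

```text
time_s: 5.2
tcp_pos: [499.7, -50.4, 230.1]
eef_rot: [180.0, -0.0, 105.4]
force: [1.2, -1.1, -3.0]
finger_gap: 57.8
grip_force: 30.0
```

>>> {"name": "arm_command", "arguments": {"plan": [0.008,0.042,0,0,0,-0.033,0.008,0.042,0,0,0,-0.033,0.006,0.037,0,0,0,-0.033,0.004,0.028,0,0,0,-0.033,0.002,0.016,0,0,0,-0.034,0,0.004,0,0,0,-0.033,0,0,0,0,0,0,0,0,0,0,0,0]}}

```text
time_s: 6.2
tcp_pos: [527.7, 116.8, 229.7]
eef_rot: [-180.0, -0.0, 94.1]
force: [0.1, -0.1, -3.2]
finger_gap: 57.7
grip_force: 30.0
```

```bash
python3 - <<'E'
from h import *
s=readout.get_state();print(s["tcp_pos"],s["eef_rot"],s["force"],s["wrist_torque"])
a=cam("wrist");np.savez("w3.npz",f=a[0],W=a[1],K=a[2],T=a[3]);save("w3.png",a[0],1.4)
E
```

```text
[527.68517407 116.83385373 229.65588359] [-1.79998375e+02 -3.06288069e-04  9.40831856e+01] [ 0.0893774  -0.06578163 -3.22562516] [-0.05388577  0.03222505 -0.0206256 ]
```

View pics/w3.png

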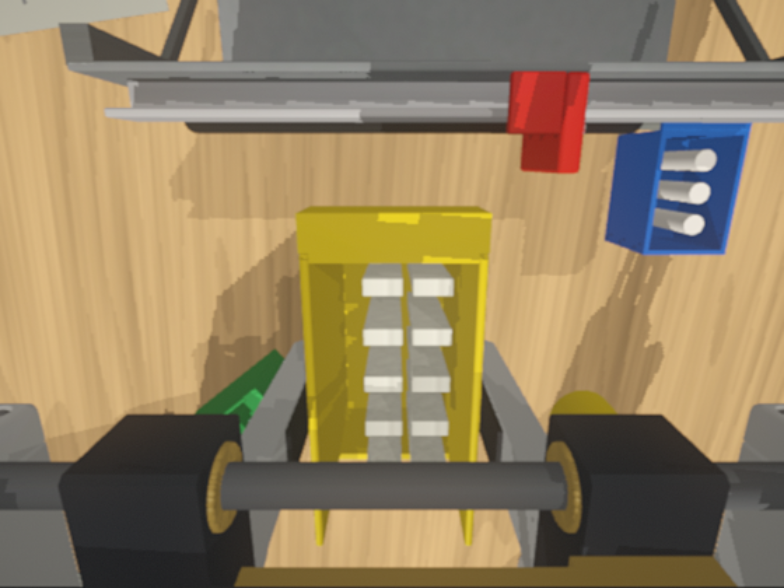

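The bin is held straight, flange at (300-490, 207-260). The rail's bright strip is at row ~115, the stop with its tab at (510-545, 72-132), and the bin lies left of the tab. Now the relative geometry from the depth.

```bash
python3 - <<'E'
from h import *
from scipy.stats import linregress
d=np.load("w3.npz");f=d["f"];W=d["W"]
psi=np.radians(94.0);ex=np.array([np.cos(psi),np.sin(psi)]);ey=np.array([-np.sin(psi),np.cos(psi)])
px=W[...,:2]@ex;py=W[...,:2]@ey;z=W[...,2]
hsv=cv2.cvtColor(f,cv2.COLOR_RGB2HSV);H,S=hsv[...,0],hsv[...,1]
t=readout.get_state()["tcp_pos"];print("tcp",t[:2]@ex,t[:2]@ey,t[2])
v,u=np.mgrid[:420,:560]
fl=(H>20)&(H<35)&(S>120)&(v>140)&(v<190)&(u>210)&(u<355)&(z>260)
print("flange z/px/py",np.percentile(z[fl],[5,50,95]),np.percentile(px[fl],[1,50,99]),np.percentile(py[fl],[1,50,99]))
A=np.c_[px[fl]-px[fl].mean(),py[fl]-py[fl].mean(),np.ones(fl.sum())];print("flange slope deg",np.degrees(np.linalg.lstsq(A,z[fl],rcond=None)[0][:2]))
for c in range(225,345,15):
  k=fl[:,c]; print(c,"back edge",px[k,c].max().round(1),"first",px[k,c].min().round(1),end="; ")
print()
for c in (100,150,200,240):
  print(c,[(r,int(px[r,c]),int(z[r,c])) for r in range(42,96,2)])
ra=(S<60)&(z>188)&(z<203)&(px>170)&(px<190)&(u>80)&(u<340)
print("rail px",np.percentile(px[ra],[2,10,50,90,98]),"z",np.percentile(z[ra],[5,50,95]));r=linregress(py[ra],px[ra]);print("angle off 94:",np.degrees(np.arctan(r.slope)))
pt=(S<60)&(z>197)&(z<204)&(px>194)&(px<206)&(u>80)&(u<340);r=linregress(py[pt],px[pt]);print("plate",np.degrees(np.arctan(r.slope)),np.percentile(px[pt],[2,50,98]))
rd=((H<6)|(H>174))&(S>150)&(v<130)&(z>120)&(z<225)
print("red",[np.percentile(a[rd],[1,10,50,90,99]).round(1) for a in (px,py,z)])
tb=rd&(z>208)
print("red top",[np.percentile(a[tb],[1,50,99]).round(1) for a in (px,py,z)])
fc=rd&(z<205); print("low red",[np.percentile(a[fc],[1,50,99]).round(1) for a in (px,py,z)])
E
```

```text
tcp 79.71436482820823 -534.5537346767555 229.63661608723552
flange z/px/py [268.88532475 275.83014775 276.90031261] [130.6897284  138.99479726 145.71567031] [-562.69750535 -534.18232028 -505.9146462 ]
flange slope deg [-9.59239505  0.02339046]
225 back edge 145.6 first 127.3; 240 back edge 145.6 first 130.8; 255 back edge 145.7 first 131.0; 270 back edge 145.6 first 130.9; 285 back edge 145.7 first 130.8; 300 back edge 145.7 first 130.9; 315 back edge 145.7 first 130.8; 330 back edge 145.7 first 131.1; 
100 [(42, 209, 161), (44, 200, 200), (46, 199, 199), (48, 198, 200), (50, 197, 199), (52, 197, 194), (54, 197, 188), (56, 197, 181), (58, 197, 172), (60, 195, 173), (62, 194, 173), (64, 193, 172), (66, 192, 172), (68, 191, 171), (70, 189, 172), (72, 188, 172), (74, 187, 173), (76, 185, 173), (78, 182, 195), (80, 180, 196), (82, 179, 195), (84, 179, 190), (86, 179, 176), (88, 191, 0), (90, 188, 0), (92, 186, 1), (94, 184, 0)]Traceback (most recent call last):
  File "<stdin>", line 16, in <module>
ValueError: cannot convert float NaN to integer
```

```bash
python3 - <<'E'
from h import *
from scipy.stats import linregress
d=np.load("w3.npz");f=d["f"];W=np.nan_to_num(d["W"])
psi=np.radians(94.0);ex=np.array([np.cos(psi),np.sin(psi)]);ey=np.array([-np.sin(psi),np.cos(psi)])
px=W[...,:2]@ex;py=W[...,:2]@ey;z=W[...,2]
hsv=cv2.cvtColor(f,cv2.COLOR_RGB2HSV);H,S=hsv[...,0],hsv[...,1]
v,u=np.mgrid[:420,:560]
for n,lo,hi,a,b in (("railfront",178,193,172,186),("face",178,196,192,203)):
  m=(S<60)&(z>lo)&(z<hi)&(px>a)&(px<b)&(u>90)&(u<350);r=linregress(py[m],px[m]);print(n,m.sum(),np.degrees(np.arctan(r.slope)),r.slope*-535+r.intercept,r.slope*-575+r.intercept,np.std(px[m]-r.slope*py[m]-r.intercept))
m=(S<60)&(z>188)&(z<203)&(px>176)&(px<186)&(u>90)&(u<350);print("railtop z",np.percentile(z[m],[50,80,95]))
fl=(H>20)&(H<35)&(S>120)&(v>140)&(v<190)&(u>210)&(u<355)&(z>274)
A=np.c_[px[fl]-px[fl].mean(),py[fl]-py[fl].mean(),np.ones(fl.sum())];print("flange slope deg",np.degrees(np.linalg.lstsq(A,z[fl],rcond=None)[0][:2]),np.median(z[fl]),np.percentile(py[fl],[.5,99.5]))
e=[]
for c in range(222,342,5):
  k=np.where(fl[:,c])[0]; e.append((py[k[0],c],px[k,c].max()))
e=np.array(e);r=linregress(*e.T);print("bin edge angle vs 94:",np.degrees(np.arctan(r.slope)))
rd=((H<6)|(H>174))&(S>150)&(v<130)&(z>120)&(z<225)
for lab,m in (("top",rd&(z>209)),("low",rd&(z<205))): print(lab,[np.percentile(a[m],[1,10,50,90,99]).round(1) for a in (px,py,z)])
E
```

```text
railfront 569 -0.08289832674033017 179.28087112095153 179.33874511117597 0.06384659869837671
face 1353 -0.08779741402083821 197.28261370796034 197.3439079139115 0.12218446632807213
railtop z [195.46984446 196.14682068 196.73231128]
flange slope deg [0.29645873 0.11006547] 275.8951637621546 [-562.99171909 -505.67019656]
bin edge angle vs 94: -0.15493511344787575
top [array([157.1, 166.2, 181.5, 192.5, 195. ]), array([-612.2, -609.9, -599.5, -584.9, -581.8]), array([209.8, 210.9, 211.9, 212.8, 213.6])]
low [array([156.3, 157.9, 164.8, 171.5, 173.7]), array([-604.4, -604.1, -603.8, -603.5, -603.4]), array([154.7, 160.2, 182.5, 200.5, 204.2])]
```

>>> {"name": "arm_command", "arguments": {"plan": [-0.0005,0.006,0,0,0,0,-0.0007,0.011,0,0,0,0,-0.0008,0.012,0,0,0,0,-0.0006,0.009,0,0,0,0,-0.0004,0.0049,-0.006,0,0,0,0,0,-0.012,0,0,0,0,0,-0.012,0,0,0,0,0,-0.005,0,0,0]}}

```text
time_s: 7.25
tcp_pos: [524.4, 159.6, 193.3]
eef_rot: [-179.9, 0.0, 94.0]
force: [-0.0, -0.1, -2.6]
finger_gap: 57.6
grip_force: 30.0
```

```bash
cat > chk.py <<'E'
from h import *
from scipy.stats import linregress
s=readout.get_state()
psi=np.radians(94.0);ex=np.array([np.cos(psi),np.sin(psi)]);ey=np.array([-np.sin(psi),np.cos(psi)])
t=s["tcp_pos"];print("tcp",t[:2]@ex,t[:2]@ey,t[2],s["eef_rot"],"F",s["force"].round(2),"tq",s["wrist_torque"].round(2),s["time_s"])
a=cam("wrist");f=a[0];W=np.nan_to_num(a[1])
px=W[...,:2]@ex;py=W[...,:2]@ey;z=W[...,2]
hsv=cv2.cvtColor(f,cv2.COLOR_RGB2HSV);H,S=hsv[...,0].astype(int),hsv[...,1]
v,u=np.mgrid[:420,:560]
zt=t[2]+46.2
fl=(H>20)&(H<35)&(S>120)&(v>100)&(v<200)&(u>210)&(u<355)&(abs(z-zt)<4)
A=np.c_[px[fl]-px[fl].mean(),py[fl]-py[fl].mean(),np.ones(fl.sum())]
print("flange slope",np.degrees(np.linalg.lstsq(A,z[fl],rcond=None)[0][:2]),"z",np.median(z[fl]),"px",np.percentile(px[fl],[1,99.5]),"py",np.percentile(py[fl],[.5,99.5]))
for n,lo,hi,p,q in (("railfront",178,193,172,186),("face",178,196,192,203)):
  m=(S<60)&(z>lo)&(z<hi)&(px>p)&(px<q);print(n,m.sum(),np.median(px[m]) if m.any() else 0)
rd=((H<6)|(H>174))&(S>150)&(v<200)&(z>120)&(z<225)
for lab,m in (("top",rd&(z>209)),("low",rd&(z<205)&(px<175))): print(lab,m.sum(),[np.percentile(b[m],[1,50,99]).round(1) for b in (px,py,z)] if m.any() else "")
import sys
if len(sys.argv)>1: save(sys.argv[1],f,1.4)
E
python3 chk.py
```

```text
tcp 122.5963211233308 -534.2271350201084 193.27405654483945 [-1.79925983e+02  4.87513718e-02  9.40303715e+01] F [-0.01 -0.12 -2.62] tq [-0.06 -0.01 -0.05] 7.25
flange slope [-0.18566522  0.2398885 ] z 239.45273060513418 px [169.62262477 188.65960966] py [-562.74481198 -505.38599335]
railfront 864 183.35737644013284
face 59 201.969441566365
top 3363 [array([162.2, 182.6, 195.3]), array([-612.1, -598.7, -581.8]), array([209.9, 212. , 213.5])]
low 421 [array([157.3, 161.8, 169.2]), array([-604.4, -603.9, -603.2]), array([156.8, 189.7, 204.7])]
```

>>> {"name": "arm_command", "arguments": {"plan": [0,0.0005,-0.004,0,0,0,0,0,-0.004,0,0,0,0,0,-0.004,0,0,0,0,0,-0.003,0,0,0,0,0,-0.002,0,0,0,0,0,-0.002,0,0,0,0,0,-0.0015,0,0,0,0,0,-0.0015,0,0,0]}}

```text
time_s: 8.3
tcp_pos: [524.8, 160.7, 172.4]
eef_rot: [180.0, -0.0, 94.1]
force: [-0.2, -0.5, -2.9]
finger_gap: 58.0
grip_force: 30.0
```

>>> {"name": "arm_command", "arguments": {"plan": [0,0,-0.0015,0,0,0,0,0,-0.0015,0,0,0,0,0,-0.0015,0,0,0,0,0,-0.0015,0,0,0,0,0,-0.0015,0,0,0,0,0,-0.0015,0,0,0,0,0,-0.0015,0,0,0,0,0,-0.0015,0,0,0]}}

```text
time_s: 9.3
tcp_pos: [524.8, 160.7, 160.4]
eef_rot: [-180.0, -0.0, 94.1]
force: [-0.2, 0.2, -2.7]
finger_gap: 57.5
grip_force: 30.0
```

>>> {"name": "arm_command", "arguments": {"plan": [0,0,-0.0015,0,0,0,0,0,-0.001,0,0,0,0,0,-0.0005,0,0,0,0,0,-0.0005,0,0,0,0,0,-0.0005,0,0,0,0,0,-0.0005,0,0,0,0,0,-0.0005,0,0,0,0,0,-0.0005,0,0,0]}}

```text
time_s: 10.3
tcp_pos: [524.8, 160.7, 154.9]
eef_rot: [-180.0, 0.0, 94.1]
force: [-0.4, -0.1, -3.3]
finger_gap: 57.6
grip_force: 30.0
```

>>> {"name": "arm_command", "arguments": {"plan": [0,0,-0.0003,0,0,0,0,0,-0.0003,0,0,0,0,0,-0.0003,0,0,0,0,0,-0.0003,0,0,0,0,0,-0.0002,0,0,0,0,0,0,0,0,0,0,0,0,0,0,0,0,0,0,0,0,0]}}

```text
time_s: 11.3
tcp_pos: [524.8, 160.7, 153.6]
eef_rot: [-180.0, -0.0, 94.1]
force: [0.2, -1.0, -3.1]
finger_gap: 57.5
grip_force: 30.0
```

>>> {"name": "arm_command", "arguments": {"plan": [0,0,-0.0003,0,0,0,0,0,-0.0003,0,0,0,0,0,-0.0003,0,0,0,0,0,-0.0002,0,0,0,0,0,-0.0001,0,0,0,0,0,0,0,0,0,0,0,0,0,0,0,0,0,0,0,0,0]}}

```text
time_s: 12.3
tcp_pos: [524.9, 160.8, 152.9]
eef_rot: [180.0, -0.0, 94.1]
force: [-4.0, -2.0, 8.6]
finger_gap: 58.0
grip_force: 30.0
```

>>> {"name": "arm_command", "arguments": {"plan": [0,0,0.0003,0,0,0,0,0,0.0001,0,0,0,0,0,0,0,0,0,0,0,0,0,0,0,0,0,0,0,0,0,0,0,0,0,0,0,0,0,0,0,0,0,0,0,0,0,0,0]}}

```text
time_s: 13.3
tcp_pos: [524.9, 160.7, 152.9]
eef_rot: [180.0, -0.0, 94.1]
force: [-3.4, -0.6, 5.7]
finger_gap: 58.1
grip_force: 30.0
```

```bash
python3 chk.py w4.png
```

```text
tcp 123.73956767571761 -534.7945690853937 152.9200575980618 [ 1.79996512e+02 -1.39158098e-02  9.40628102e+01] F [-3.37 -0.61  5.71] tq [0.15 0.65 0.07] 13.3
flange slope [-0.05177318 -0.0087848 ] z 199.70340602325797 px [170.83798266 189.68766173] py [-563.0128279  -505.74053927]
railfront 1408 183.3989855090324
face 574 201.45887919737442
top 5000 [array([173.2, 184.8, 195.5]), array([-612.2, -596.5, -581.6]), array([209.9, 212. , 213.5])]
low 0
```

View pics/w4.png

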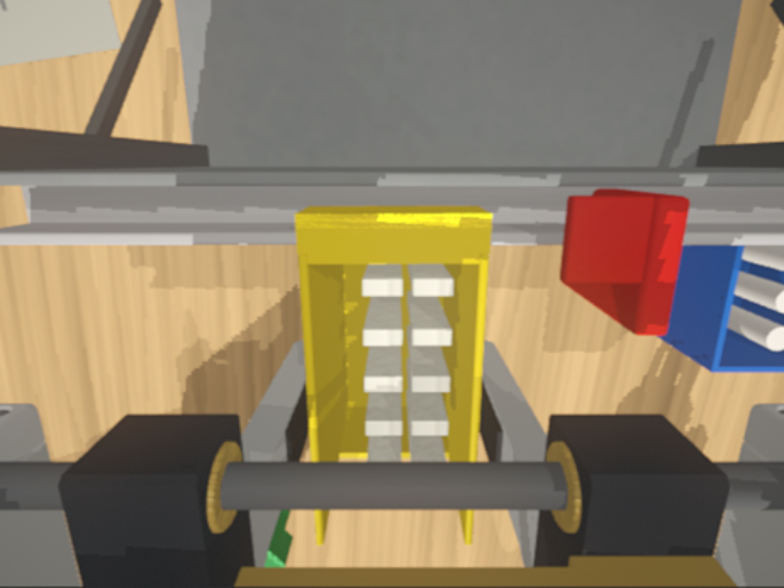

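The wrist view shows the lip behind the rail, flange at (297-492, 210-262) and top at 199.7. So the rail edge is about 195.7, and the tab at (570-650,195) sits to the right. I ease the load before sliding.

>>> {"name": "arm_command", "arguments": {"plan": [0,0,0.0003,0,0,0,0,0,0,0,0,0,0,0,0,0,0,0,0,0,0,0,0,0,0,0,0,0,0,0,0,0,0,0,0,0,0,0,0,0,0,0,0,0,0,0,0,0], "grip_force": 8}}

```text
time_s: 14.35
tcp_pos: [524.8, 160.6, 153.0]
eef_rot: [-180.0, 0.0, 94.1]
force: [0.0, -1.8, -3.1]
finger_gap: 57.9
grip_force: 8.0
```

>>> {"name": "arm_command", "arguments": {"plan": [0,0,-0.0002,0,0,0,0,0,0,0,0,0,0,0,0,0,0,0,0,0,0,0,0,0,0,0,0,0,0,0,0,0,0,0,0,0,0,0,0,0,0,0,0,0,0,0,0,0], "grip_force": 6}}

```text
time_s: 15.35
tcp_pos: [524.8, 160.6, 152.8]
eef_rot: [-180.0, 0.0, 94.1]
force: [-0.6, -1.6, 0.5]
finger_gap: 57.9
grip_force: 6.0
```

>>> {"name": "arm_command", "arguments": {"plan": [0.002,0.0001,0,0,0,0,0.005,0.0003,0,0,0,0,0.007,0.0005,0,0,0,0,0.007,0.0005,0,0,0,0,0.006,0.0004,0,0,0,0,0.005,0.0003,0,0,0,0,0.003,0.0002,0,0,0,0,0.001,0.0001,0,0,0,0]}}

```text
time_s: 16.35
tcp_pos: [560.9, 163.0, 152.8]
eef_rot: [-180.0, 0.0, 94.1]
force: [-1.7, -1.3, -0.8]
finger_gap: 58.2
grip_force: 6.0
```

```bash
python3 chk.py w5.png
```

```text
tcp 123.51071678162859 -570.930592084006 152.7945327474236 [-1.79995618e+02  4.75355621e-03  9.40580990e+01] F [-1.74 -1.26 -0.78] tq [-0.33  0.37  0.1 ] 16.35
flange slope [-0.135764   -0.09067898] z 199.7564737833856 px [171.01153962 189.27443503] py [-582.05312696 -541.75430313]
railfront 1776 183.43012939192096
face 348 201.376297429786
top 4917 [array([172.9, 184.6, 195.3]), array([-612.3, -597.2, -582. ]), array([210.3, 212.1, 213.5])]
low 0
```

>>> {"name": "arm_command", "arguments": {"plan": [0.0006,0,0,0,0,0,0.0006,0,0,0,0,0,0.0006,0.0001,0,0,0,0,0.0005,0,0,0,0,0,0.0004,0,0,0,0,0,0.0004,0,0,0,0,0,0.0004,0.0001,0,0,0,0,0.0003,0,0,0,0,0]}}

```text
time_s: 17.4
tcp_pos: [564.6, 163.3, 152.9]
eef_rot: [-180.0, -0.0, 94.1]
force: [-0.7, -0.6, -3.1]
finger_gap: 57.9
grip_force: 6.0
```

>>> {"name": "arm_command", "arguments": {"plan": [0.0001,0,0,0,0,0,0.0001,0,0,0,0,0,0.0001,0,0,0,0,0,0.0001,0,0,0,0,0,0.0001,0,0,0,0,0,0.0001,0,0,0,0,0,0,0,0,0,0,0,0,0,0,0,0,0]}}

```text
time_s: 18.4
tcp_pos: [565.1, 163.3, 152.9]
eef_rot: [-180.0, -0.0, 94.1]
force: [-3.0, -0.7, -1.1]
finger_gap: 58.0
grip_force: 6.0
```

>>> {"name": "arm_command", "arguments": {"plan": [0.0001,0,0,0,0,0,0.0001,0,0,0,0,0,0,0,0,0,0,0,0,0,0,0,0,0,0,0,0,0,0,0,0,0,0,0,0,0,0,0,0,0,0,0,0,0,0,0,0,0]}}

```text
time_s: 19.4
tcp_pos: [565.1, 163.3, 152.8]
eef_rot: [-180.0, -0.0, 94.1]
force: [-5.1, -1.5, 0.1]
finger_gap: 58.2
grip_force: 6.0
```

```bash
python3 chk.py w6.png
```

```text
tcp 123.45641441354705 -575.0984955704856 152.81010130751923 [-1.79960659e+02 -2.16602520e-03  9.40695208e+01] F [-5.1  -1.46  0.12] tq [-0.45  1.16  0.17] 19.4
flange slope [-0.30577261 -0.16196815] z 199.79717824128633 px [170.82077375 189.17983131] py [-581.80327135 -545.88304828]
railfront 1811 183.43816072987948
face 500 201.43596132935335
top 4961 [array([172.9, 184.5, 195.5]), array([-612.5, -597.2, -582.1]), array([210.3, 212. , 213.5])]
low 0
```

View pics/w6.png

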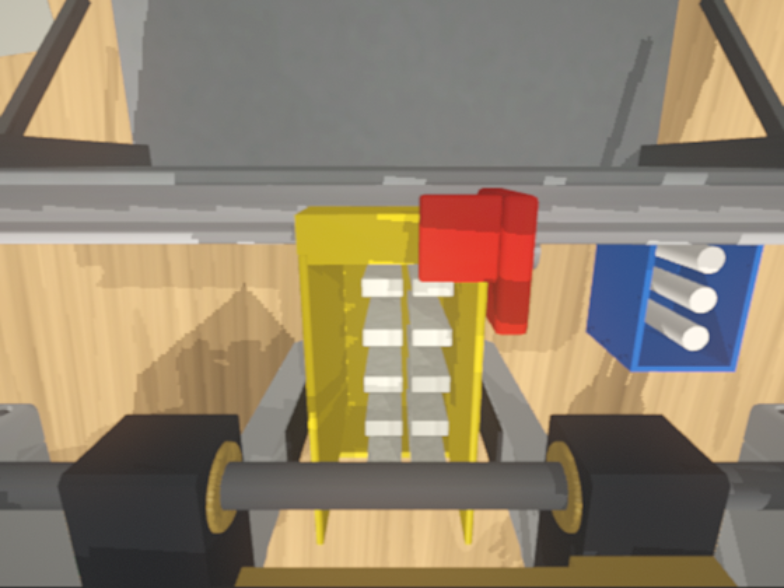

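The wrist view shows the flange under the red tab (420-500, 195-280) and the bin's side at the stop face (490,285). The force along the rail is about 4-5 N and the stop has not moved. I ease off and release.

>>> {"name": "arm_command", "arguments": {"plan": [-0.0001,0,0,0,0,0,0,0,0,0,0,0,0,0,0,0,0,0,0,0,0,0,0,0,0,0,0,0,0,0,0,0,0,0,0,0,0,0,0,0,0,0,0,0,0,0,0,0], "grip_force": 3}}

```text
time_s: 20.45
tcp_pos: [565.2, 163.2, 152.8]
eef_rot: [-180.0, 0.0, 94.1]
force: [-4.6, -2.3, -0.8]
finger_gap: 58.0
grip_force: 3.0
```

>>> {"name": "arm_command", "arguments": {"plan": [0,0,0,0,0,0,0,0,0,0,0,0,0,0,0,0,0,0,0,0,0,0,0,0,0,0,0,0,0,0,0,0,0,0,0,0,0,0,0,0,0,0,0,0,0,0,0,0], "grip": 0.95}}

```text
time_s: 21.45
tcp_pos: [565.3, 163.3, 152.9]
eef_rot: [-180.0, -0.0, 94.1]
force: [-0.5, 0.4, 0.8]
finger_gap: 89.4
grip_force: 0.0
```

```bash
python3 chk.py
```

```text
tcp 123.44691106220361 -575.3125289275457 152.86005362916097 [-1.79996792e+02 -1.76340793e-03  9.40641480e+01] F [-0.54  0.44  0.77] tq [-0.09  0.06 -0.02] 21.45
flange slope [ 0.43543201 -0.11232677] z 199.68746577817717 px [170.72169836 187.45704204] py [-581.69207232 -545.93461097]
railfront 1846 183.44375158698776
face 524 201.44409382719454
top 4956 [array([172.8, 184.6, 195.5]), array([-612.4, -597.2, -582.1]), array([210.4, 212. , 213.4])]
low 0
```

>>> {"name": "arm_command", "arguments": {"plan": [0,0,0.005,0,0,0,0,0,0.015,0,0,0,0,0,0.025,0,0,0,0,0,0.03,0,0,0,0,0,0.03,0,0,0,0,0,0.03,0,0,0,0,-0.02,0.02,0,0,0,0,-0.01,0.01,0,0,0]}}

```text
time_s: 22.5
tcp_pos: [565.6, 131.1, 319.3]
eef_rot: [179.9, -0.0, 94.0]
force: [0.4, 1.3, -0.3]
finger_gap: 89.5
grip_force: 0.0
```

```bash
python3 - <<'E'
from h import *
f,W,K,T=cam("wrist");save("w7.png",f,1.4);W=np.nan_to_num(W)
psi=np.radians(94.0);ex=np.array([np.cos(psi),np.sin(psi)]);ey=np.array([-np.sin(psi),np.cos(psi)])
px=W[...,:2]@ex;py=W[...,:2]@ey;z=W[...,2]
hsv=cv2.cvtColor(f,cv2.COLOR_RGB2HSV);H,S=hsv[...,0],hsv[...,1]
m=(H>20)&(H<35)&(S>120)&(z>185)&(z<206)&(px>50)&(px<195)
A=np.c_[px[m]-px[m].mean(),py[m]-py[m].mean(),np.ones(m.sum())];print(np.degrees(np.linalg.lstsq(A,z[m],rcond=None)[0][:2]))
print([np.percentile(b[m],[1,50,99]).round(1) for b in(px,py,z)])
rd=((H<6)|(H>174))&(S>150)&(z>120)&(z<225)&(px>150)&(px<200);print([np.percentile(b[rd],[1,50,99]).round(1) for b in(px,py,z)])
a=rd&(z<205)&(px<176);print([np.percentile(b[a],[1,50,99]).round(1) for b in(px,py,z)] if a.any() else "")
E
```

```text
[3.00044824 0.39510151]
[array([ 68.5, 162.6, 186.6]), array([-603.6, -563.3, -546. ]), array([186. , 198.5, 201.1])]
[array([157. , 181.1, 194.8]), array([-612.4, -600.4, -582.4]), array([208. , 212. , 213.6])]
[array([169.6, 169.6, 169.6]), array([-604., -604., -604.]), array([204.6, 204.6, 204.6])]
```

View pics/w7.png

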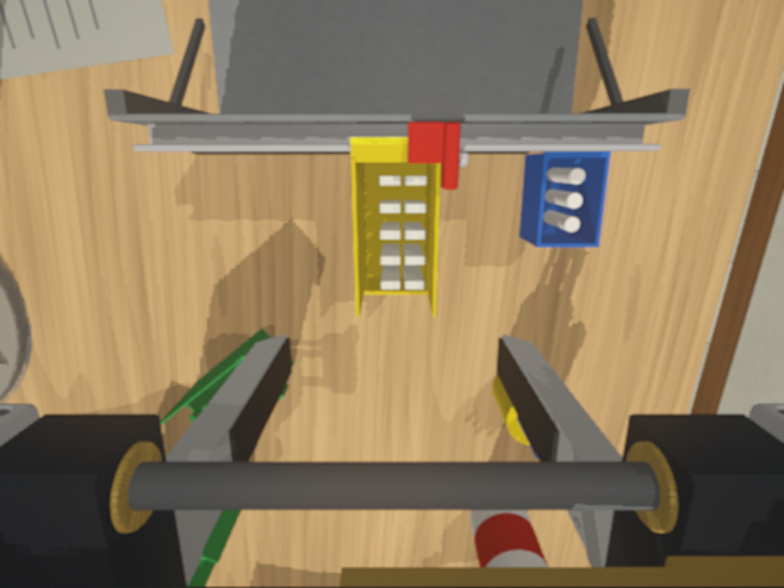

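The last view shows the bin hanging free at (395,225), with its flange under the tab and its side at the stop (440,170). It tilts about 3° as expected, the stop has not moved and the fingers are clear.

```bash
python3 -c "
from bench import env
print(env.sign_off())"
```

```text
the job is handed in; nothing more can be done
None
```

The yellow bin hangs released on the upper rail, under the keeper tab and against the unmoved stop, and the job is handed in; on first touch the rail took about 12 N (under the 15 N limit, over the 5 N suggested) before I eased off.

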